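# Lever the soap box open and hold the bar ready above it

## Task

The little wooden soap box has no knob: lever its lid up by the front lip with the blade of the spreading knife until it stands fully open, keeping the gripper itself off the box and lid, then lay the knife down on the worktop clear of the box. Then lift the bar of soap over the row of two jars and a bottle without disturbing them, and bring it over the open box. Finish while still holding the soap flat just above the rim, about a finger's breadth, centred and lengthwise along the box so that it would go straight in, touching nothing but the gripper; do not lower it in or let go.

Things in the scene. Friction and masses are not known exactly. Their poses are not given: they have to be found in the camera images.
- soap_box: Open-topped wooden soap box, 96 (x) x 78 (y) x 50 mm high outside, walls 6 mm, cavity 84 x 66 mm; it is fixed to the worktop. Origin: centre of its underside, on the worktop. Its x axis is its length and points from the lip end (nearer the robot) to the hinge end; z is up. It carries the lid.
- box_mouth (a point): Centre of the box's open top, at rim height (50 mm above the worktop); axes as the box. A wall shelf hangs over the back of the worktop, its front edge at x = 0.673 m and its underside 0.565 m up: the wrist can strike it if the soap is carried to the box higher than needed.
- box_hinge (a point): Middle of the lid's hinge line, at rim height on the far end of the box (48 mm along +x from the mouth's centre); axes as the box, the hinge runs along y. It does not move with the lid.
- lid_lip (a point): Middle of the lower front edge of the lid, 114 mm from the hinge; it moves with the lid. Axes as the box when the lid is shut. The lid is a flat wooden plate 114 x 78 x 6 mm that lies on the rim and overhangs the lip end of the box by 18 mm; below this overhang all is free down to the worktop.
- soap_box_lid (a joint): Lid angle in rad: 0 shut and level, 1.57 upright, 2.0 fully open against its stop, leaning back away from the robot. The 60 g lid turns easily: left below about 1.4 it falls shut, past about 1.65 it falls gently open to the stop by itself.
- knife: Spreading knife lying on the worktop, about 0.12 kg: wooden handle 100 long x 18 wide x 22 mm high and a straight rigid steel blade 20 wide x 3 mm thick. Origin: on the underside of the handle, near the point of balance, 25 mm ahead of the handle's middle; the handle runs from x = -75 to +25 mm, then an 8 mm brass collar, the blade on to +105 mm. x points along the blade to the tip, z up (blade flat, its mid-plane 11 mm above the handle's underside).
- knife_tip (a point): Centre of the blade's rounded tip, 105 mm ahead of the knife's origin and 11 mm above the handle's underside; axes as the knife.
- soap: Pale bar of soap with rounded edges, 40 (x) x 58 (y) x 22 mm high, about 0.1 kg, lying alone on the worktop to the robot's right, beyond the row. Origin: centre of its underside; y is its length, z up.
- jar_large: Wire-clamp glass jar, 91 x 80 x 134 mm high, the tallest of the row of three that stands between soap and box; origin: centre of its underside, z up. Loose; the order in the row varies.
- jar_small: Smaller wire-clamp glass jar, 82 x 70 x 109 mm high, in the same row; origin: centre of its underside, z up. Loose.
- cork_bottle: Small corked glass bottle with a sprig, 48 x 48 x 100 mm high, in the same row; origin: centre of its underside, z up. Loose.
Not all that is in view belongs to the job. What is shaped like the cork_bottle but purple is not meant.

How it is judged:
By the outcome, as a careful person would: the job done as asked, in the order asked, and still so for the second after the job is handed in, while the arm keeps its last pose, push and grip.
It also fails if it takes over 72 s, if anything falls off the work surface, if the arm or the gripper's body presses on something with over 40 N, if the wrist force passes 120 N, or if a joint passes its speed limit or range.

## Robot

A 6-joint arm with a two-finger parallel gripper is mounted at the origin on a cart in front of the work surface, level with it; the furniture and walls round the work are solid. World frame = base frame: x ahead of the robot, y to its left, z up, the work surface at z = 0. Lengths are in m, angles in rad, forces in N, time in s.
With the tool pointing down it reaches from about 0.375 to 0.9 m from the base axis. Payload 3.1 kg.
Tool frame: the origin (TCP) lies between the finger pads; the fingertips stand 8 mm ahead of it and the grasp point (between the pads) lies 11 mm behind it; z points along the fingers, y is the line along which they close (so a half turn about z gives the same grasp; the last joint's range is limited). The gripper opens to 87 mm and grips with 3 to 60 N. Pads are 19 mm wide; open, the fingers measure 117 mm over their backs; the gripper's body (75 mm by 190 mm) begins 51 mm behind the grasp point.
Start: joints at [-1.417, 0.527, 1.433, -0, 1.181, -0.178], TCP at [0.204, -0.591, 0.191] pointing down, gripper open.
Joint ranges: [-3.08, 3.08], [-0.75, 2.2], [0.22, 2.44], [-1.43, 4.57], [0, 2.65], [-2.85, 2.85]. Speed limits (rad/s): [2.79, 2.79, 3.14, 3.14, 3.14, 3.14].

## Interface

Orientations are given as a unit quaternion [x, y, z, w].
In Python, from rig import robot, vision, job gives the robot as it stands.
- The arm moves only by the shell command python3 -m handwheel 'ROWS' [OPENING] [FORCE]. ROWS is JSON, a list of rows, each a list of 4 numbers: the shift along the tool's x, y, z as a fraction of full scale, then the turn about the tool's z as a fraction of full scale. A call has 1 to 20 rows; each row is the pose to reach, as a shift and turn from the pose commanded when the call began, along the tool's axes at that moment, turning the shorter way round; what a row does not reach only later rows make up. Full scale, the value 1, is 300 mm for a shift and 2 pi rad for a turn. A row lasts 1/12 s, in which the tool goes at most 41.7 mm and 7.16 degrees, less where a joint would pass 70% of its speed; a pose out of reach is approached as far as the arm can. A call with a number of a shift or a turn outside -1 to 1 is refused whole. A call with a gripper value outside its range is refused whole. OPENING is the opening in per cent of the stroke, from 0 (shut) to 100 (fully open), set as the call begins (- or left out, the last holds). The fingers move at their own pace and stop on an object; FORCE is the grip in N (left out, the last holds). Time passes only in rows, so rows that repeat a pose let the fingers close. It gives the time, the measured TCP pose, the force, the opening and the grip force at its end, in the units of the state.
- robot.get_obs(): the state, without advancing time (a new reading comes with each control period).
- vision.camera(name): name is "side" or "top"; returns a dict with "frame" (420x560x3 uint8, red, green, blue), "K" (3x3 intrinsics, pixels), "cam_to_world" (4x4, takes a point from camera to world coordinates). Camera axes: x right, y down, z forward; pixel columns grow to the right and rows downward; lengths in m; the calibration is good to about 2 mm. A picture is of the moment at which its call begins. There is no depth.
- job.hand_in(): hands the job in; it is judged then, once.
Trained networks look in the newest picture that a camera, given by its name, has taken for a name from the list of things; names that differ only in an ending like _2 or _b are one class to them, and where a whole thing is asked for, a point or a joint stands for the part that bears it (a point fixed in the world has none). Each returns a list of dicts, best first, with "conf" (0 to 1); they miss things now and then, are a little off and sometimes report something else, mostly with a low value. They report only what shows in the picture. A call takes as long as a camera call. They do not tell look-alikes from the thing itself.
- vision.look_for(camera, label): "point" ([row, column] in pixels, amid what is visible of it).
- vision.outline_of(camera, label): "mask" (420x560 bool, what is visible of it) and "point" ([row, column] in pixels, amid what is visible of it).
The state is a dict: "time": time; "q": joint angles; "joint_velocities": joint speeds; "joint_torque": joint torques, N m; "position": TCP position; "tool_rot": TCP orientation; "ft_force": force on the tool from outside, world axes, zero at the start; "moment": the same for the moment, N m; "grip_width": finger opening in m; "grip_force": force on a finger pad.
Only numpy, scipy, OpenCV 4.12 (cv2) and the standard library are available. Lean on these libraries where they do the work, as an engineer would, in place of code of your own. Each camera call takes 0.05 s, during which the arm holds its last target. There are 200 camera calls.

## Working session

There is one attempt and no reset: what is moved stays moved. The work goes in short steps, Python scripts to look and compute and a shell command to move; the robot and the scene stay as the last step left them, time stands still between calls to the robot, and variables do not carry over. Pictures are saved under pics/ and viewed, at most 10 in all, crops included, and the job is handed in when it is done.

```bash
mkdir -p pics; ls; cat > h.py <<'E'
import numpy as np,cv2
from rig import robot,vision,job
from scipy.spatial.transform import Rotation as R
def px2w(c,rc,z):
    K,T=np.array(c["K"]),np.array(c["cam_to_world"])
    d=T[:3,:3]@np.linalg.inv(K)@np.array([rc[1],rc[0],1.]);o=T[:3,3]
    return o+d*(z-o[2])/d[2]
def w2px(c,p):
    K,T=np.array(c["K"]),np.array(c["cam_to_world"])
    q=K@(T[:3,:3].T@(np.array(p)-T[:3,3]));return q[1]/q[2],q[0]/q[2]
def save(c,n,crop=None,s=1):
    f=c["frame"][:,:,::-1]
    if crop: f=f[crop[0]:crop[1],crop[2]:crop[3]]
    cv2.imwrite("pics/"+n,cv2.resize(f,None,fx=s,fy=s,interpolation=cv2.INTER_CUBIC))
E
python3 - <<'E'
from h import *
o=robot.get_obs();print({k:np.round(v,3) for k,v in o.items()})
cs={n:vision.camera(n) for n in("top","side")}
a=np.hstack([cs[n]["frame"] for n in cs])[:,:,::-1]
cv2.imwrite("pics/a.png",cv2.resize(a,(800,300)))
save(cs["top"],"top.png",s=1.4)
for n in cs:
    print(n,np.round(cs[n]["cam_to_world"],3).tolist(),np.round(cs[n]["K"],1).tolist())
    for l in ["soap_box","knife","knife_tip","lid_lip","soap","jar_large","jar_small","cork_bottle"]:
        for d in vision.look_for(n,l)[:3]:
            print(n,l,np.round(d["conf"],2),np.round(d["point"],0),np.round(px2w(cs[n],d["point"],0.01),3))
E
```

```text
pics
{'time': np.float64(0.0), 'q': array([-1.418,  0.528,  1.434, -0.   ,  1.181, -0.178]), 'joint_velocities': array([ 0.001, -0.001, -0.001,  0.   ,  0.002, -0.   ]), 'joint_torque': array([ 1.0000e-03, -4.4004e+01, -1.7659e+01,  6.3000e-02,  5.8000e-02,
       -0.0000e+00]), 'position': array([ 0.203, -0.59 ,  0.19 ]), 'tool_rot': array([ 0.986,  0.165,  0.   , -0.001]), 'ft_force': array([ 0.195, -0.203, -0.724]), 'moment': array([-0.036,  0.047, -0.005]), 'grip_force': np.float64(0.0), 'grip_width': np.float64(0.087)}
top [[0.015, -0.994, 0.11, 0.444], [-0.999, -0.012, 0.033, 0.021], [-0.032, -0.111, -0.993, 1.06], [0.0, 0.0, 0.0, 1.0]] [[438.7, 0.0, 281.3], [0.0, 438.7, 206.0], [0.0, 0.0, 1.0]]
top soap_box 0.58 [185. 224.] [0.611 0.197 0.01 ]
top knife 0.92 [238. 169.] [0.479 0.325 0.01 ]
top knife_tip 0.82 [239. 169.] [0.478 0.325 0.01 ]
top lid_lip 0.84 [183. 224.] [0.615 0.196 0.01 ]
top soap 0.91 [206. 416.] [ 0.565 -0.265  0.01 ]
top jar_large 0.81 [262. 323.] [ 0.428 -0.044  0.01 ]
top jar_large 0.49 [184. 224.] [0.614 0.196 0.01 ]
top jar_small 0.74 [217. 327.] [ 0.535 -0.054  0.01 ]
top cork_bottle 0.77 [191. 287.] [0.597 0.043 0.01 ]
top cork_bottle 0.65 [180. 327.] [ 0.626 -0.054  0.01 ]
side [[0.283, -0.381, 0.88, -0.656], [-0.959, -0.1, 0.265, -0.315], [-0.013, -0.919, -0.394, 0.606], [0.0, 0.0, 0.0, 1.0]] [[529.5, 0.0, 275.2], [0.0, 529.5, 201.2], [0.0, 0.0, 1.0]]
side soap 0.63 [235. 395.] [ 0.548 -0.26   0.01 ]
side jar_large 0.77 [226. 294.] [ 0.532 -0.008  0.01 ]
side jar_small 0.71 [211. 316.] [ 0.641 -0.04   0.01 ]
side cork_bottle 0.69 [189. 319.] [ 0.8   -0.015  0.01 ]
side cork_bottle 0.41 [233. 391.] [ 0.556 -0.25   0.01 ]
```

View pics/top.png

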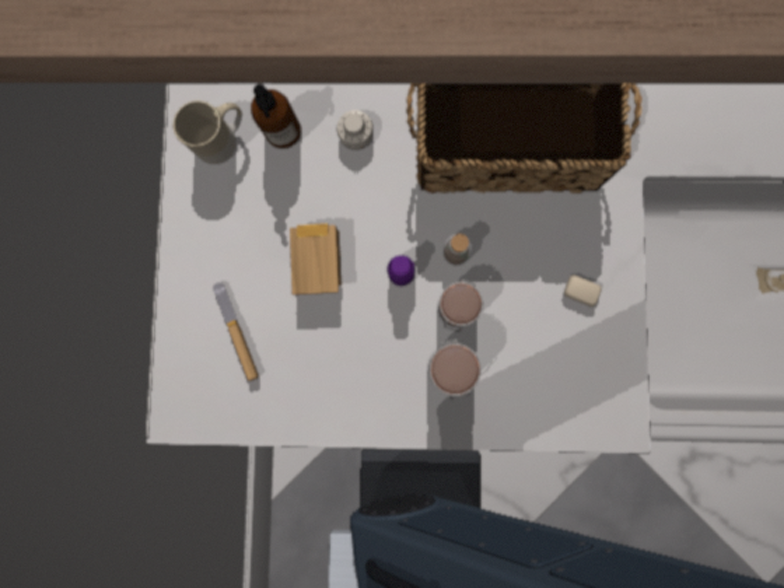

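View pics/a.png

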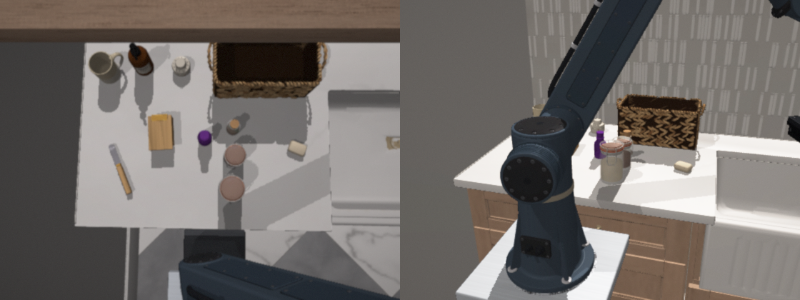

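Top view (1.4× scale): the knife is at (235,335) with its tip up-left at (219,285). The shut box is at (315,260) and the soap at (583,290). The row is the large jar (455,370), small jar (460,303) and cork bottle (458,247).

Possible mix-ups, in raw row/col pixels:
- **Cork bottle:** purple look-alike (191,287), white-capped bottle (91,253), brown pump bottle (83,196). I choose the cork-topped one at (180,327).
- **Soap:** the sink fitting at about (200,552). I choose the bar at (206,416).
- **Knife:** only one, at (238,169).

Next I take the outlines and one close crop.

```bash
python3 - <<'E'
from h import *
c=vision.camera("top")
save(c,"crop.png",(130,290,140,440),2.6)
for l,z in [("soap_box",.056),("lid_lip",.056),("knife",.015),("soap",.02),("jar_large",.134),("jar_small",.109),("cork_bottle",.1)]:
    for d in vision.outline_of("top",l)[:2]:
        m=d["mask"];rc=np.argwhere(m)
        p=np.array([px2w(c,x,z)[:2] for x in rc]).astype(np.float32)
        (ce,sz,an)=cv2.minAreaRect(p);bp=cv2.boxPoints((ce,sz,an))
        print(l,round(d["conf"],2),len(rc),"px c",rc.mean(0).round(0),"mean",p.mean(0).round(4),"rect",np.round(ce,4),np.round(sz,4),round(an,1),"box",bp.round(3).tolist())
        if l=="knife":
            u=np.linalg.svd(p-p.mean(0),full_matrices=0)[2][0];u*=np.sign(u[0]);t=(p-p.mean(0))@u
            print("  yaw",np.degrees(np.arctan2(u[1],u[0])),"tip",p.mean(0)+u*t.max(),"end",p.mean(0)+u*t.min(),t.max()-t.min())
E
```

```text
soap_box 0.58 1684 px c [184. 224.] mean [0.6052 0.188 ] rect [0.6057 0.1879] [0.1169 0.0821] 3.9 box [[0.5450000166893005, 0.22499999403953552], [0.550000011920929, 0.14300000667572021], [0.6669999957084656, 0.1509999930858612], [0.6610000133514404, 0.2329999953508377]]
lid_lip 0.78 1621 px c [185. 224.] mean [0.6039 0.1896] rect [0.6055 0.1894] [0.117 0.078] 3.9 box [[0.5450000166893005, 0.2240000069141388], [0.550000011920929, 0.1469999998807907], [0.6669999957084656, 0.1550000011920929], [0.6610000133514404, 0.23199999332427979]]
knife 0.73 599 px c [236. 168.] mean [0.4856 0.3276] rect [0.4852 0.3277] [0.1784 0.0209] 23.8 box [[0.39899998903274536, 0.3009999990463257], [0.40799999237060547, 0.28200000524520874], [0.5709999799728394, 0.3540000021457672], [0.5630000233650208, 0.37299999594688416]]
  yaw 23.705963 tip [0.5670413  0.36336905] end [0.40365604 0.29162768] 0.17844203
knife 0.37 407 px c [207. 416.] mean [ 0.5622 -0.2631] rect [ 0.5625 -0.2637] [0.0581 0.0412] 68.4 box [[0.5329999923706055, -0.28299999237060547], [0.5709999799728394, -0.2980000078678131], [0.59200000762
[... 860 characters left out ...]
61], [0.5170000195503235, -0.09799999743700027], [0.574999988079071, -0.06199999898672104], [0.5370000004768372, 0.0010000000474974513]]
cork_bottle 0.73 395 px c [178. 326.] mean [ 0.6141 -0.0446] rect [ 0.6131 -0.0446] [0.0516 0.0442] 0.4 box [[0.5870000123977661, -0.023000000044703484], [0.5870000123977661, -0.06700000166893005], [0.6389999985694885, -0.06700000166893005], [0.6389999985694885, -0.02199999988079071]]
cork_bottle 0.69 351 px c [192. 286.] mean [0.581  0.0428] rect [0.5809 0.0424] [0.0469 0.0421] 0.7 box [[0.5569999814033508, 0.06300000101327896], [0.5580000281333923, 0.020999999716877937], [0.6050000190734863, 0.02199999988079071], [0.6039999723434448, 0.06400000303983688]]
```

View pics/crop.png

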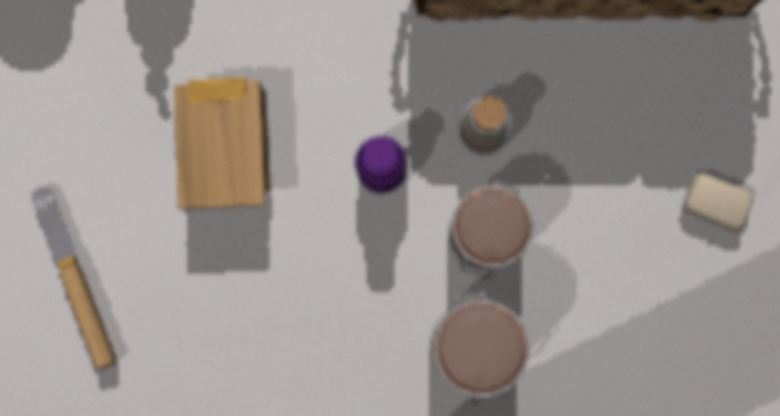

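The crop confirms the choices: knife tip at crop (42,188) and handle end at (105,366), the lid spans (175–265, 80–208), the soap is at (719,200), and the cork bottle at (487,123) is the one without purple. The knife yaw from the outline (23.7°) disagrees with the picture (about 20°), so I refine it by colour.

```bash
python3 - <<'E'
from h import *
c=vision.camera("top")
hsv=cv2.cvtColor(c["frame"],cv2.COLOR_RGB2HSV)
def blob(win,smin,z,n):
    m=np.zeros(hsv.shape[:2],np.uint8);r0,r1,c0,c1=win
    m[r0:r1,c0:c1]=(hsv[r0:r1,c0:c1,1]>smin)*255
    k,lab,st,_=cv2.connectedComponentsWithStats(m);i=1+np.argmax(st[1:,4])
    rc=np.argwhere(lab==i);p=np.array([px2w(c,x,z)[:2] for x in rc]).astype(np.float32)
    u=np.linalg.svd(p-p.mean(0),full_matrices=0)[2][0];u*=np.sign(u[0]);t=(p-p.mean(0))@u
    ce,sz,an=cv2.minAreaRect(p)
    print(n,len(rc),p.mean(0).round(4),"yaw",np.degrees(np.arctan2(u[1],u[0])).round(2),"span",t.min().round(4),t.max().round(4),"rect",np.round(ce,4),np.round(sz,4),round(an,1))
blob((195,285,145,190),80,.02,"handle")
blob((155,220,200,250),80,.056,"lid")
blob((155,220,200,250),110,.056,"lid2")
blob((190,225,395,435),40,.02,"soap")
print("pxtip",px2w(c,(202.3,156.2),.011),px2w(c,(270.8,180.4),.018))
E
```

```text
handle 336 [0.4519 0.3132] yaw 23.54 span -0.0522 0.0532 rect [0.4524 0.3133] [0.1054 0.0185] 23.2
lid 1640 [0.604  0.1876] yaw 4.3 span -0.0572 0.0593 rect [0.605  0.1874] [0.1165 0.0794] 4.3
lid2 1509 [0.6047 0.1874] yaw 3.94 span -0.0552 0.0575 rect [0.6059 0.1872] [0.1127 0.0759] 3.8
soap 360 [ 0.5606 -0.262 ] yaw 65.48 span -0.0281 0.0285 rect [ 0.5605 -0.2618] [0.0555 0.0381] 69.5
pxtip [0.56609785 0.36092676 0.011     ] [0.40250757 0.29306216 0.018     ]
```

```bash
cat >> h.py <<'E'
def rows(targets):
    """targets: (x,y,z,yaw_deg of tool x) -> handwheel fractions from present pose"""
    o=robot.get_obs();r=R.from_quat(o["tool_rot"]);p=np.array(o["position"])
    tx=r.apply([1,0,0]);yaw=np.degrees(np.arctan2(tx[1],tx[0]))
    print("t",round(float(o["time"]),2),"p",p.round(4),"yaw",yaw.round(2),"tilt",np.degrees(np.arccos(-r.apply([0,0,1])[2])).round(2),"F",np.round(o["ft_force"],1),"w",np.round(o["grip_width"],4),"gf",np.round(o["grip_force"],1))
    for t in targets:
        s=r.inv().apply(np.array(t[:3])-p)/0.3
        y=t[3] if len(t)>3 else yaw
        print("[%.4f,%.4f,%.4f,%.4f]"%(*s,-((y-yaw+180)%360-180)/360),"n=%.1f"%(np.linalg.norm(s)*300/41.7))
E
python3 -c "
from h import *
rows([(.40,-.40,.23),(.46,-.32,.23)])"
```

```text
t 1.35 p [ 0.2036 -0.5909  0.1913] yaw 19.01 tilt 0.0 F [ 0.1 -0.2 -1. ] w 0.0868 gf 0.0
[0.8262,-0.3884,-0.1288,-0.0000] n=6.6
[1.1021,-0.5753,-0.1288,-0.0000] n=9.0
```

```bash
python3 -m handwheel '[[0.95,-0.5,-0.13,0],[0.95,-0.5,-0.13,0],[0.95,-0.5,-0.13,0],[0.95,-0.5,-0.13,0],[0.95,-0.5,-0.13,0],[0.95,-0.5,-0.13,0],[0.95,-0.5,-0.13,0],[0.95,-0.5,-0.13,0],[0.95,-0.5,-0.13,0]]' 40
python3 -c "
from h import *
rows([(.46,-.1,.23),(.47,.3216,.23,23.5)])"
```

```text
time: 2.1
position: [0.428, -0.3515, 0.2314]
tool_rot: [0.986, 0.168, 0.002, -0.0]
ft_force: [-1.0, -1.2, -0.0]
grip_width: 0.0379
grip_force: 0.0
t 2.1 p [ 0.428  -0.3515  0.2314] yaw 19.36 tilt 0.18 F [-1.  -1.2 -0. ] w 0.0379 gf 0.0
[0.3785,-0.7556,0.0061,-0.0000] n=6.1
[0.8759,-2.0703,0.0078,-0.0115] n=16.2
```

```bash
python3 -m handwheel '[[0.42,-0.98,0,0],[0.42,-0.98,0,0],[0.42,-0.98,0,0],[0.42,-0.98,0,0],[0.42,-0.98,0,0],[0.42,-0.98,0,0],[0.42,-0.98,0,0],[0.42,-0.98,0,0]]'
python3 -c "
from h import *
rows([(.471,.3216,.23,23.5)])"
```

```text
time: 2.77
position: [0.4468, -0.0345, 0.2305]
tool_rot: [0.986, 0.166, -0.0, -0.0]
ft_force: [0.5, -0.5, 0.2]
grip_width: 0.0349
grip_force: 0.0
t 2.77 p [ 0.4468 -0.0345  0.2305] yaw 19.07 tilt 0.05 F [ 0.5 -0.5  0.2] w 0.0349 gf 0.0
[0.4641,-1.0955,0.0025,-0.0123] n=8.6
```

```bash
python3 -m handwheel '[[0.43,-1,0,-0.0123],[0.43,-1,0,-0.0123],[0.43,-1,0,-0.0123],[0.43,-1,0,-0.0123],[0.43,-1,0,-0.0123],[0.43,-1,0,-0.0123],[0.43,-1,0,-0.0123],[0.43,-1,0,-0.0123],[0.43,-1,0,-0.0123]]'
python3 - <<'E'
from h import *
rows([(.471,.3216,.07,23.5),(.471,.3216,.011,23.5)])
c=vision.camera("side");save(c,"s1.png",s=1.4)
for l in ["soap_box","lid_lip","knife","knife_tip"]:
    for d in vision.look_for("side",l)[:2]: print(l,d["conf"],d["point"])
for p in [(.471,.3216,.022),(.567,.3635,.011)]: print(w2px(c,p))
E
```

```text
time: 3.52
position: [0.4727, 0.294, 0.2305]
tool_rot: [0.979, 0.206, 0.002, -0.002]
ft_force: [0.5, 0.1, 0.5]
grip_width: 0.0346
grip_force: 0.0
t 3.52 p [0.4727 0.294  0.2305] yaw 23.74 tilt 0.25 F [0.5 0.1 0.5] w 0.0346 gf 0.0
[0.0299,-0.0851,0.5353,0.0007] n=3.9
[0.0292,-0.0846,0.7319,0.0007] n=5.3
(np.float64(217.71395856764872), np.float64(166.99567936127758))
(np.float64(205.71715790364433), np.float64(169.6756969075912))
```

View pics/s1.png

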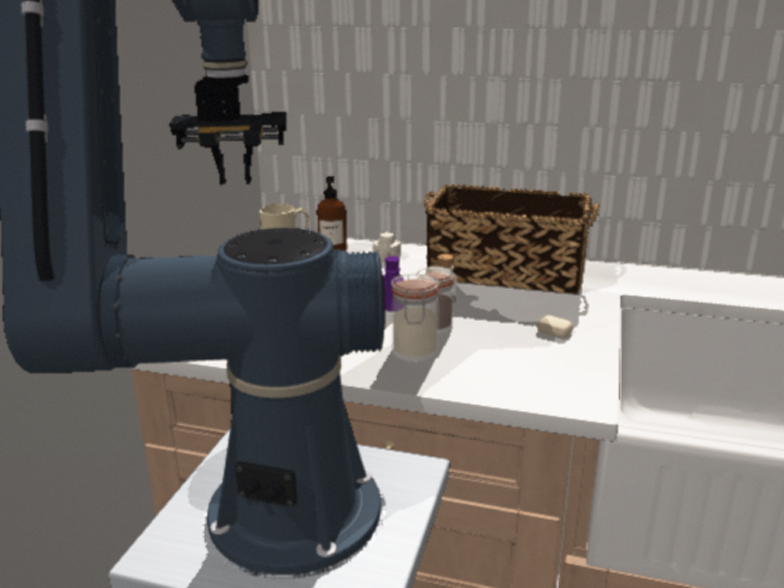

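The side view shows the gripper at (230,150), and the arm's base hides the box and knife, so only the top camera helps there. I go down over the knife.

```bash
python3 -m handwheel '[[0.03,-0.085,0.3,0],[0.03,-0.085,0.535,0],[0.03,-0.085,0.535,0],[0.03,-0.085,0.535,0],[0.03,-0.085,0.535,0],[0.03,-0.085,0.535,0]]'
python3 -c "
from h import *
rows([(.471,.3216,.011,23.5)])"
```

```text
time: 4.27
position: [0.4686, 0.3134, 0.0682]
tool_rot: [0.979, 0.202, -0.003, 0.001]
ft_force: [1.2, -0.5, 1.1]
grip_width: 0.0347
grip_force: 0.0
t 4.27 p [0.4686 0.3134 0.0682] yaw 23.35 tilt 0.34 F [ 1.2 -0.5  1.1] w 0.0347 gf 0.0
[0.0194,-0.0220,0.1907,-0.0004] n=1.4
```

```bash
python3 -m handwheel '[[0,0,0,0],[0,0,0,0]]'
python3 -c "
from h import *
rows([(.471,.3216,.011,23.5)])"
```

```text
time: 4.43
position: [0.4725, 0.3156, 0.073]
tool_rot: [0.979, 0.203, 0.003, -0.001]
ft_force: [-0.5, -0.1, 0.3]
grip_width: 0.0346
grip_force: 0.0
t 4.43 p [0.4725 0.3156 0.073 ] yaw 23.38 tilt 0.36 F [-0.5 -0.1  0.3] w 0.0346 gf 0.0
[0.0020,-0.0204,0.2068,-0.0003] n=1.5
```

```bash
python3 -m handwheel '[[0,-0.02,0.05,0],[0,-0.02,0.1,0],[0,-0.02,0.1,0],[0,-0.02,0.1,0],[0,-0.02,0.1,0],[0,-0.02,0.1,0]]'
python3 -c "
from h import *
rows([(.471,.3216,.011,23.5)])"
```

```text
time: 4.93
position: [0.4689, 0.3213, 0.0417]
tool_rot: [0.979, 0.203, 0.002, -0.0]
ft_force: [-0.5, 0.0, -0.5]
grip_width: 0.0347
grip_force: 0.0
t 4.93 p [0.4689 0.3213 0.0417] yaw 23.43 tilt 0.21 F [-0.5  0.  -0.5] w 0.0347 gf 0.0
[0.0065,0.0019,0.1025,-0.0002] n=0.7
```

```bash
python3 -m handwheel '[[0.004,0,0.04,0],[0.004,0,0.08,0],[0.004,0,0.097,0],[0.004,0,0.097,0],[0.004,0,0.097,0],[0.004,0,0.097,0]]'
python3 -m handwheel '[[0,0,0,0],[0,0,0,0],[0,0,0,0],[0,0,0,0],[0,0,0,0],[0,0,0,0],[0,0,0,0]]' 0 50
python3 -c "
from h import *
rows([])"
```

```text
time: 5.43
position: [0.4685, 0.3214, 0.0104]
tool_rot: [0.979, 0.203, -0.0, 0.0]
ft_force: [0.2, -0.5, -0.4]
grip_width: 0.035
grip_force: 0.0
time: 6.02
position: [0.4687, 0.3214, 0.0108]
tool_rot: [0.979, 0.203, 0.0, -0.0]
ft_force: [-0.3, 0.6, 0.6]
grip_width: 0.0018
grip_force: 0.0
t 6.02 p [0.4687 0.3214 0.0108] yaw 23.44 tilt 0.01 F [-0.3  0.6  0.6] w 0.0018 gf 0.0
```

```bash
python3 - <<'E'
from h import *
rows([])
c=vision.camera("top");save(c,"t2.png",(120,320,110,270),3.5 if False else 2.9)
for d in vision.look_for("top","knife")[:2]: print(d)
print(w2px(c,(.4687,.3214,.003)))
E
```

```text
t 6.02 p [0.4687 0.3214 0.0108] yaw 23.44 tilt 0.01 F [-0.3  0.6  0.6] w 0.0018 gf 0.0
{'point': [219.8, 165.6], 'conf': 0.82}
(np.float64(242.78954803395513), np.float64(171.5171118117868))
```

View pics/t2.png

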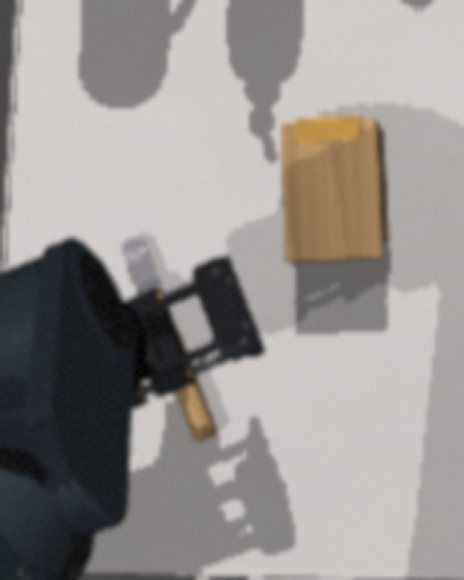

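The top crop shows the knife (tip (135,245), handle end (203,430)) still lying squarely under the gripper, yet the width reads 1.8 mm with no force. I check the reading again.

```bash
python3 -m handwheel '[[0,0,0,0],[0,0,0,0],[0,0,0,0]]'
python3 -m handwheel '[[0,0,-0.1,0],[0,0,-0.2,0],[0,0,-0.3,0],[0,0,-0.3,0],[0,0,-0.3,0]]'
python3 - <<'E'
from h import *
c=vision.camera("top");save(c,"t3.png",(150,300,110,270),3)
rows([])
E
```

```text
time: 6.37
position: [0.4686, 0.3214, 0.0107]
tool_rot: [0.979, 0.203, 0.0, -0.0]
ft_force: [0.2, 0.5, -0.5]
grip_width: 0.0004
grip_force: 0.0
time: 6.78
position: [0.47, 0.322, 0.1026]
tool_rot: [0.979, 0.203, 0.002, -0.0]
ft_force: [-1.0, -0.9, -0.7]
grip_width: 0.0007
grip_force: 0.0
t 6.83 p [0.4687 0.3214 0.1012] yaw 23.44 tilt 0.05 F [-0.5 -0.4  0.4] w 0.0004 gf 0.0
```

View pics/t3.png

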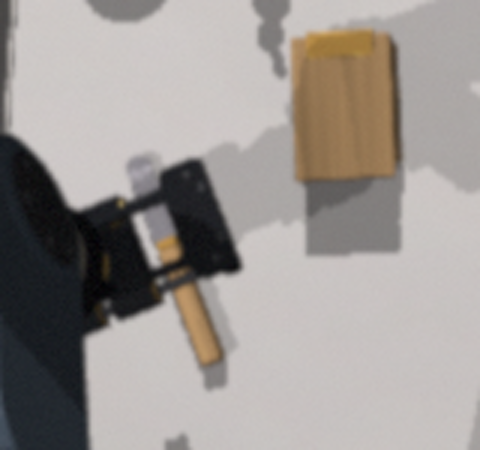

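The crop shows the knife unmoved (tip (142,160), handle end (208,360)), with the gripper frame's right end at (215,215). I check where the TCP projects in both cameras against the pictured fingers.

```bash
python3 - <<'E'
from h import *
s=vision.camera("side");t=vision.camera("top")
r,c=w2px(s,(.4727,.294,.2225));print("s1 tip at x,y",c*1.4,r*1.4)
save(s,"s2.png",(80,260,100,260),3)
f=lambda p:(w2px(s,p)[1]*3-300,w2px(s,p)[0]*3-240)
print("s2 tip",f((.4687,.3214,.0932)))
for z in (.0932,.16,.2):
  r,c=w2px(t,(.4687,.3214,z));print("t3",z,(c-110)*3,(r-150)*3)
  e=np.array([.4687,.3214,z])+.095*np.array([.397,-.918,0]);r,c=w2px(t,e);print("  end",(c-110)*3,(r-150)*3)
E
```

```text
s1 tip at x,y 237.77750373411547 202.86286569053655
s2 tip (np.float64(192.18175620979753), np.float64(338.86058365703957))
t3 0.0932 150.36814696068765 275.0131311623932
  end 269.3163113485596 225.61170006389693
t3 0.16 120.69939437438055 272.1007672886979
  end 248.38055966361807 219.09385963735187
t3 0.2 100.76013818303542 270.14347672748875
  end 234.31269001531984 214.7141683375646
```

View pics/s2.png

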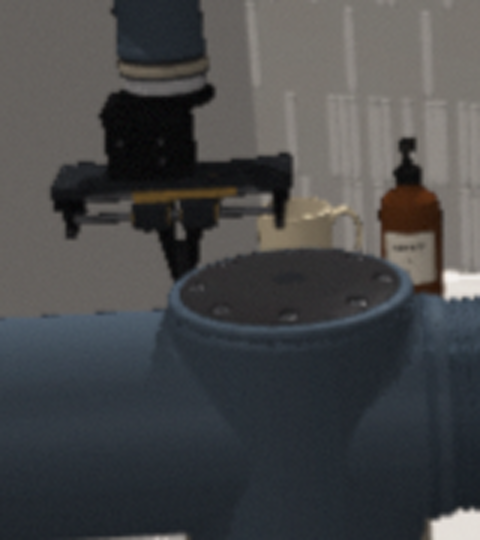

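```bash
python3 - <<'E'
from h import *
s=vision.camera("side")
def zfit(p,row):
    zs=np.linspace(0,.5,2001);return zs[np.argmin([abs(w2px(s,(p[0],p[1],z))[0]-row) for z in zs])]
print("jar top centre, s1 scale",np.array(w2px(s,(.4285,-.0395,.134)))*1.4,"base",np.array(w2px(s,(.4285,-.0395,0)))*1.4)
print("bottle top",np.array(w2px(s,(.613,-.0446,.1)))*1.4,"soap",np.array(w2px(s,(.561,-.262,.022)))*1.4)
print("s1 tip z",zfit((.4727,.294),181/1.4),"expected .2225; body bottom",zfit((.4727,.294),142/1.4),"exp .2925")
print("s2 body bottom",zfit((.4687,.3214),(228+240)/3),"exp .163")
E
```

```text
jar top centre, s1 scale [277.20632228 415.03397075] base [349.51619246 414.81877776]
bottle top [257.18446222 442.03238887] soap [319.65944796 554.98823087]
s1 tip z 0.262 expected .2225; body bottom 0.3305 exp .2925
s2 body bottom 0.19275 exp .163
```

The cameras agree that the gripper is about 30–40 mm higher than the reported TCP, while the object sizes fit the worktop. That explains the missed grasp, so I probe down with the fingers straddling the handle and watch the force.

```bash
python3 -m handwheel '[[0.004,0,0.1,0],[0.004,0,0.2,0],[0.004,0,0.3,0],[0.004,0,0.3,0],[0.004,0,0.3,0],[0.004,0,0.3,0],[0.004,0,0.3,0],[0.004,0,0.3,0]]' 40 45
python3 -m handwheel '[[0,0,0.015,0],[0,0,0.03,0],[0,0,0.03,0],[0,0,0.03,0],[0,0,0.03,0]]'
python3 -c "
from h import *
rows([])"
```

```text
time: 7.65
position: [0.471, 0.3225, 0.0125]
tool_rot: [0.979, 0.203, 0.002, -0.0]
ft_force: [0.6, 1.0, 0.2]
grip_width: 0.0338
grip_force: 0.0
time: 8.07
position: [0.4697, 0.3218, 0.0017]
tool_rot: [0.979, 0.203, -0.0, 0.0]
ft_force: [0.2, -0.1, -0.2]
grip_width: 0.035
grip_force: 0.0
t 8.07 p [0.4697 0.3218 0.0017] yaw 23.44 tilt 0.01 F [ 0.2 -0.1 -0.2] w 0.035 gf 0.0
```

```bash
python3 -m handwheel '[[0,0,0.01,0],[0,0,0.02,0],[0,0,0.03,0],[0,0,0.03,0],[0,0,0.03,0]]'
python3 -m handwheel '[[0,0,0.01,0],[0,0,0.015,0],[0,0,0.015,0],[0,0,0.015,0]]'
python3 -c "
from h import *
rows([])"
```

```text
time: 8.48
position: [0.4695, 0.3218, -0.0076]
tool_rot: [0.979, 0.203, -0.0, 0.0]
ft_force: [-0.1, -0.3, 0.6]
grip_width: 0.0348
grip_force: 0.0
time: 8.82
position: [0.4696, 0.3218, -0.0119]
tool_rot: [0.979, 0.203, -0.0, 0.0]
ft_force: [0.0, 0.2, -0.6]
grip_width: 0.0347
grip_force: 0.0
t 8.82 p [ 0.4696  0.3218 -0.0119] yaw 23.44 tilt 0.02 F [ 0.   0.2 -0.6] w 0.0347 gf 0.0
```

```bash
python3 -m handwheel '[[0,0,0.008,0],[0,0,0.015,0],[0,0,0.015,0],[0,0,0.015,0]]'
python3 -m handwheel '[[0,0,0.005,0],[0,0,0.01,0],[0,0,0.01,0],[0,0,0.01,0]]'
python3 -c "
from h import *
rows([])"
```

```text
time: 9.15
position: [0.4696, 0.3218, -0.0165]
tool_rot: [0.979, 0.203, -0.0, 0.0]
ft_force: [0.3, -0.7, 0.2]
grip_width: 0.0352
grip_force: 0.0
time: 9.48
position: [0.4697, 0.3218, -0.0194]
tool_rot: [0.979, 0.203, -0.0, 0.0]
ft_force: [0.3, 0.2, 0.5]
grip_width: 0.0346
grip_force: 0.0
t 9.48 p [ 0.4697  0.3218 -0.0194] yaw 23.44 tilt 0.01 F [0.3 0.2 0.5] w 0.0346 gf 0.0
```

```bash
python3 -m handwheel '[[0,0,0,0],[0,0,0,0],[0,0,0,0],[0,0,0,0],[0,0,0,0]]' 0 15

```

```text
time: 9.9
position: [0.4698, 0.322, -0.0192]
tool_rot: [0.979, 0.203, 0.0, -0.0]
ft_force: [-0.3, 0.1, 0.7]
grip_width: 0.0175
grip_force: 15.0
```

The handle is gripped at 17.5 mm. I reopen and find the worktop, to grasp deeper and calibrate the height.

```bash
python3 -m handwheel '[[0,0,0,0],[0,0,0,0],[0,0,0.005,0],[0,0,0.01,0],[0,0,0.01,0]]' 40
python3 -m handwheel '[[0,0,0.005,0],[0,0,0.01,0],[0,0,0.01,0]]'
python3 -m handwheel '[[0,0,0.005,0],[0,0,0.01,0],[0,0,0.01,0]]'

```

```text
time: 10.32
position: [0.4695, 0.3217, -0.0226]
tool_rot: [0.979, 0.203, -0.0, 0.0]
ft_force: [-1.4, -0.5, -0.3]
grip_width: 0.0334
grip_force: 0.0
time: 10.57
position: [0.4695, 0.3218, -0.0256]
tool_rot: [0.979, 0.203, -0.0, 0.0]
ft_force: [-0.3, -0.6, -0.1]
grip_width: 0.0347
grip_force: 0.0
time: 10.82
position: [0.4696, 0.3218, -0.0286]
tool_rot: [0.979, 0.203, -0.0, 0.0]
ft_force: [0.4, -0.2, 0.6]
grip_width: 0.0347
grip_force: 0.0
```

```bash
python3 -m handwheel '[[0,0,0.005,0],[0,0,0.007,0],[0,0,0.007,0]]'
python3 -m handwheel '[[0,0,0.005,0],[0,0,0.007,0],[0,0,0.007,0]]'

```

```text
time: 11.07
position: [0.4696, 0.3218, -0.0305]
tool_rot: [0.979, 0.203, -0.0, 0.0]
ft_force: [0.1, 0.3, -0.1]
grip_width: 0.0346
grip_force: 0.0
time: 11.32
position: [0.4698, 0.3219, -0.0308]
tool_rot: [0.979, 0.203, 0.0, -0.0]
ft_force: [-2.4, -1.0, 10.9]
grip_width: 0.0348
grip_force: 5.7
```

```bash
python3 -m handwheel '[[0,0,-0.016,0],[0,0,-0.016,0],[0,0,-0.016,0]]'
python3 -m handwheel '[[0,0,0,0],[0,0,0,0],[0,0,0,0],[0,0,0,0],[0,0,0,0],[0,0,0,0]]' 0 55
python3 -m handwheel '[[0,0,-0.1,0],[0,0,-0.2,0],[0,0,-0.25,0],[0,0,-0.25,0],[0,0,-0.25,0],[0,0,-0.25,0]]'

```

```text
time: 11.57
position: [0.4701, 0.322, -0.0274]
tool_rot: [0.979, 0.203, 0.0, -0.0]
ft_force: [0.2, 0.7, 0.3]
grip_width: 0.0349
grip_force: 0.0
time: 12.07
position: [0.4695, 0.3218, -0.028]
tool_rot: [0.979, 0.203, -0.0, 0.0]
ft_force: [-0.4, -0.2, -1.0]
grip_width: 0.0176
grip_force: 55.0
time: 12.57
position: [0.4687, 0.3214, 0.0463]
tool_rot: [0.979, 0.203, -0.001, 0.0]
ft_force: [-0.2, 0.2, -1.5]
grip_width: 0.0173
grip_force: 55.0
```

```bash
python3 -c "
from h import *
rows([(.413,.1745,.046,4)])"
```

```text
t 12.57 p [0.4687 0.3214 0.0463] yaw 23.44 tilt 0.13 F [-0.2  0.2 -1.5] w 0.0173 gf 55.0
[-0.3653,0.3754,0.0019,0.0540] n=3.8
```

```bash
python3 -m handwheel '[[-0.1,0.1,0,0.014],[-0.2,0.2,0,0.027],[-0.3,0.3,0,0.04],[-0.365,0.375,0,0.054],[-0.365,0.375,0,0.054],[-0.365,0.375,0,0.054],[-0.365,0.375,0,0.054],[-0.365,0.375,0,0.054],[-0.365,0.375,0,0.054]]'
python3 - <<'E'
from h import *
rows([(.413,.1745,-.004,4)])
c=vision.camera("top");save(c,"t4.png",(130,300,130,290),3)
p=np.array(robot.get_obs()["position"]);u=np.array([np.cos(np.radians(4)),np.sin(np.radians(4)),0])
r,k=w2px(c,p+106*u*.001+[0,0,.039]);print("tip exp crop",(k-130)*3,(r-130)*3)
for q in [(.5486,.184,.056),(.6624,.192,.056)]:
    r,k=w2px(c,q);print("lid exp",(k-130)*3,(r-130)*3)
for d in vision.look_for("top","knife_tip")[:2]: print(d)
E
```

```text
time: 13.32
position: [0.4147, 0.1761, 0.0471]
tool_rot: [0.999, 0.036, 0.0, -0.0]
ft_force: [-0.5, 0.9, -1.3]
grip_width: 0.0178
grip_force: 55.0
t 13.32 p [0.4147 0.1761 0.0471] yaw 4.1 tilt 0.04 F [-0.5  0.9 -1.3] w 0.0178 gf 55.0
[-0.0062,0.0049,0.1702,0.0003] n=1.2
tip exp crop 279.64295826473574 268.5508131792755
lid exp 286.3730237219323 235.05488619569704
lid exp 280.4252003553488 89.97146289940446
{'point': [230.0, 224.0], 'conf': 0.5}
```

View pics/t4.png

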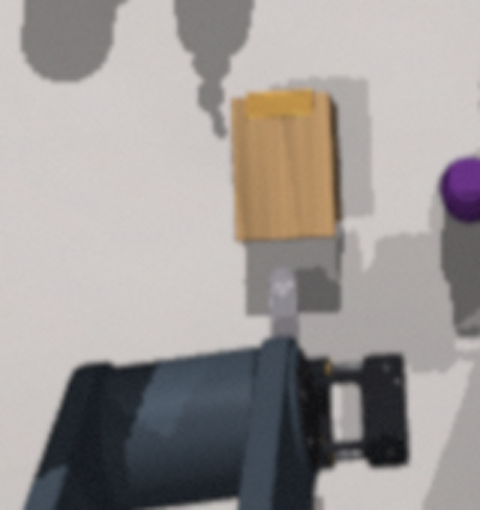

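The crop shows the blade tip at (284,268), dead ahead of the lid lip at (286,241). The expected tip was (280,268), so the knife pose is confirmed. I go down below the rim and insert.

```bash
python3 -m handwheel '[[0,0,0.1,0],[0,0,0.16,0],[0,0,0.16,0],[0,0,0.16,0],[0.06,0,0.16,0],[0.12,0,0.16,0],[0.12,0,0.16,0],[0.12,0,0.16,0],[0.12,0,0.16,0]]'
python3 - <<'E'
from h import *
rows([])
c=vision.camera("top")
p=np.array(robot.get_obs()["position"]);t=p+.106*np.array([.9976,.07,0])+[0,0,.039];print("tip",t)
E
```

```text
time: 14.17
position: [0.4488, 0.1777, 0.0]
tool_rot: [0.999, 0.035, -0.0, 0.0]
ft_force: [0.4, -0.4, -2.2]
grip_width: 0.0178
grip_force: 55.0
t 14.17 p [0.4488 0.1777 0.    ] yaw 4.02 tilt 0.05 F [ 0.4 -0.4 -2.2] w 0.0178 gf 55.0
tip [0.55405976 0.18500294 0.03883322]
```

```bash
python3 -m handwheel '[[0.01,0,-0.015,0],[0.01,0,-0.032,0],[0.015,0,-0.06,0],[0.022,0,-0.1,0],[0.032,0,-0.133,0],[0.046,0,-0.165,0],[0.063,0,-0.195,0],[0.082,0,-0.221,0],[0.082,0,-0.221,0],[0.082,0,-0.221,0]]'
python3 - <<'E'
from h import *
rows([])
c=vision.camera("top");save(c,"t5.png",(130,300,130,290),3)
E
```

```text
time: 15.05
position: [0.4748, 0.1794, 0.0665]
tool_rot: [0.999, 0.035, 0.001, -0.0]
ft_force: [0.1, -0.1, -2.2]
grip_width: 0.0176
grip_force: 55.0
t 15.05 p [0.4748 0.1794 0.0665] yaw 4.0 tilt 0.08 F [ 0.1 -0.1 -2.2] w 0.0176 gf 55.0
```

View pics/t5.png

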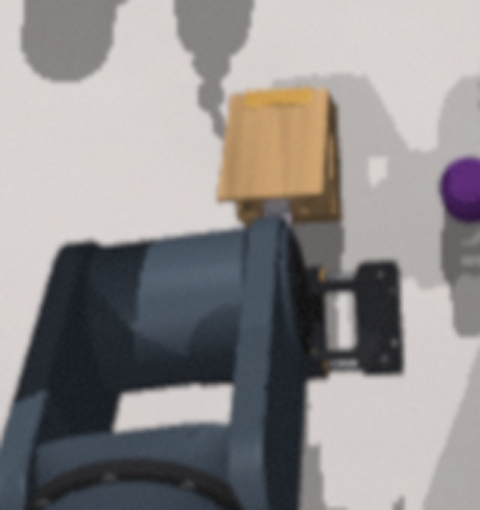

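The crop shows the lid lifted (its front edge now at y≈197) with the blade under it at (277,207). I continue along the arc.

```bash
python3 -m handwheel '[[0.022,0,-0.025,0],[0.046,0,-0.047,0],[0.072,0,-0.067,0],[0.1,0,-0.082,0],[0.13,0,-0.096,0],[0.16,0,-0.106,0],[0.187,0,-0.111,0],[0.213,0,-0.114,0],[0.238,0,-0.116,0],[0.268,0,-0.114,0],[0.298,0,-0.11,0],[0.318,0,-0.107,0],[0.338,0,-0.104,0],[0.36,0,-0.1,0],[0.36,0,-0.1,0],[0.36,0,-0.1,0],[0.36,0,-0.1,0],[0.36,0,-0.1,0],[0.36,0,-0.1,0]]'
python3 - <<'E'
from h import *
rows([])
c=vision.camera("top");save(c,"t6.png",(100,270,130,290),3)
E
```

```text
time: 16.68
position: [0.5818, 0.1869, 0.0958]
tool_rot: [0.999, 0.035, -0.0, 0.0]
ft_force: [-0.2, 0.0, -1.3]
grip_width: 0.0174
grip_force: 55.0
t 16.68 p [0.5818 0.1869 0.0958] yaw 4.0 tilt 0.02 F [-0.2  0.  -1.3] w 0.0174 gf 55.0
```

View pics/t6.png

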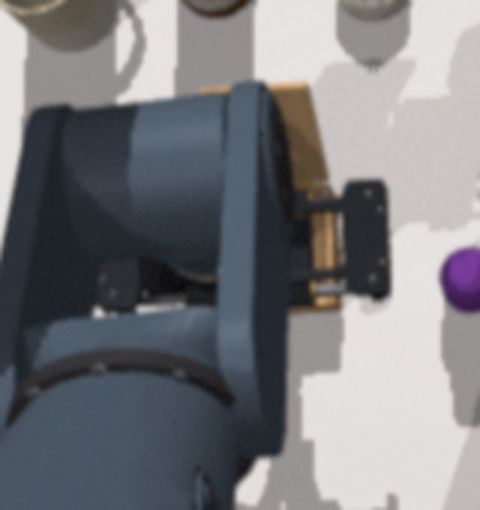

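The crop shows the lid past upright, its underside visible at (310,130) behind the wrist. I retreat straight back, then lay the knife down to the left.

```bash
python3 -m handwheel '[[-0.1,0,-0.02,0],[-0.2,0,-0.02,0],[-0.3,0,-0.02,0],[-0.4,0,-0.02,0],[-0.4,0,-0.02,0],[-0.4,-0.1,0.1,0],[-0.4,-0.2,0.1,0],[-0.4,-0.3,0.1,0],[-0.4,-0.4,0.1,0],[-0.4,-0.48,0.1,0],[-0.4,-0.48,0.1,0],[-0.4,-0.48,0.1,0],[-0.4,-0.48,0.1,0]]'
python3 - <<'E'
from h import *
rows([(.465,.33,-.0275,4)])
c=vision.camera("top")
for l in ("lid_lip","soap_box","knife"):
  for d in vision.outline_of("top",l)[:2]:
    m=d["mask"];rc=np.argwhere(m);print(l,round(d["conf"],2),"rows",rc.min(0),rc.max(0),d["point"])
for a in (1.4,1.6,1.8,2.0,2.1):
  print(a,np.round(w2px(c,(.661-.114*np.cos(a),.192,.05+.114*np.sin(a))),1))
print(w2px(c,(.547+.018,.185,.05)))
E
```

```text
time: 17.82
position: [0.4521, 0.3217, 0.0656]
tool_rot: [0.999, 0.035, -0.0, 0.0]
ft_force: [-0.3, -0.2, -1.1]
grip_width: 0.0178
grip_force: 55.0
t 17.82 p [0.4521 0.3217 0.0656] yaw 4.03 tilt 0.05 F [-0.3 -0.2 -1.1] w 0.0178 gf 55.0
[0.0449,-0.0247,0.3104,0.0001] n=2.3
lid_lip 0.97 rows [127 198] [162 239] [142.0, 218.7]
soap_box 0.66 rows [127 197] [204 243] [163.6, 220.8]
knife 0.74 rows [201 153] [283 165] [226.1, 157.0]
knife 0.27 rows [196 403] [217 429] [206.0, 417.8]
1.4 [158.8 214.9]
1.6 [148.  215.1]
1.8 [137.9 215.7]
2.0 [128.9 216.7]
2.1 [125.  217.3]
(np.float64(201.62026581371518), np.float64(225.64294119399437))
```

The lid's top edge at row 127 matches the full-open prediction (128.9 for 2.0 rad). I lay the knife down.

```bash
python3 -m handwheel '[[0,-0.05,0.1,0],[0,-0.05,0.2,0],[0,-0.05,0.26,0],[0,-0.05,0.29,0],[0,-0.05,0.305,0],[0,-0.05,0.31,0],[0,-0.05,0.311,0],[0,-0.05,0.311,0]]'
python3 -c "
from h import *
rows([])"
```

```text
time: 18.68
position: [0.4525, 0.3373, -0.0266]
tool_rot: [0.999, 0.035, 0.001, -0.0]
ft_force: [-0.6, -0.5, -1.3]
grip_width: 0.017
grip_force: 55.0
t 18.68 p [ 0.4525  0.3373 -0.0266] yaw 3.98 tilt 0.13 F [-0.6 -0.5 -1.3] w 0.017 gf 55.0
```

```bash
python3 -m handwheel '[[0,0,0.004,0],[0,0,0.004,0],[0,0,0.004,0]]'
python3 -m handwheel '[[0,0,0,0],[0,0,0,0],[0,0,0,0],[0,0,0,0],[0,0,-0.1,0],[0,0,-0.2,0],[0,0,-0.3,0],[0,0,-0.45,0],[0,0,-0.6,0],[0,0,-0.7,0],[0,0,-0.7,0],[0,0,-0.7,0]]' 45 15
python3 - <<'E'
from h import *
c=vision.camera("top")
for d in vision.look_for("top","knife")[:2]: print(d,px2w(c,d["point"],.015))
rows([(.45,.06,.2,4),(.46,-.1,.2,4),(.562,-.2625,.1,-22)])
E
```

```text
time: 18.93
position: [0.4523, 0.3375, -0.028]
tool_rot: [0.999, 0.035, 0.001, -0.0]
ft_force: [0.7, -0.5, 1.7]
grip_width: 0.0173
grip_force: 55.0
time: 19.93
position: [0.4528, 0.3379, 0.1838]
tool_rot: [0.999, 0.035, 0.003, -0.001]
ft_force: [-0.5, 0.4, -0.5]
grip_width: 0.0393
grip_force: 0.0
{'point': [218.8, 165.0], 'conf': 0.7} [0.52582523 0.33632507 0.015     ]
{'point': [145.2, 216.7], 'conf': 0.4} [0.70803641 0.21672862 0.015     ]
t 20.03 p [0.4503 0.3366 0.1802] yaw 4.0 tilt 0.13 F [-0.7 -0.5  0. ] w 0.0392 gf 0.0
[-0.0654,0.9196,-0.0650,-0.0000] n=6.6
[-0.0694,1.4540,-0.0645,-0.0000] n=10.5
[0.2328,2.0178,0.2687,0.0722] n=14.7
```

```bash
python3 -m handwheel '[[0,0.98,0,0],[0,0.98,0,0],[0,0.98,0,0],[0,0.98,0,0],[0,0.98,0,0],[0,0.98,0,0],[0,0.98,0,0],[0,0.98,0,0]]' 80 20
python3 -c "
from h import *
print(robot.get_obs()['q'])
rows([(.52,-.2,.18,67.5),(.562,-.2625,.08,67.5)])"
```

```text
time: 20.7
position: [0.4717, 0.0376, 0.1791]
tool_rot: [1.0, 0.031, -0.002, 0.001]
ft_force: [0.1, -0.7, 0.1]
grip_width: 0.0692
grip_force: 0.0
[-0.15521611  0.34396594  1.81385491 -0.0033052   0.98687408  1.35457329]
t 20.7 p [0.4717 0.0376 0.1791] yaw 3.6 tilt 0.24 F [ 0.1 -0.7  0.1] w 0.0692 gf 0.0
[0.1111,0.8006,-0.0016,-0.1775] n=5.8
[0.2389,1.0166,0.3317,-0.1775] n=7.9
```

```bash
python3 -m handwheel '[[0.1,0.97,0,-0.18],[0.1,0.97,0,-0.18],[0.1,0.97,0,-0.18],[0.1,0.97,0,-0.18],[0.1,0.97,0,-0.18],[0.22,0.97,0.1,-0.178],[0.22,0.97,0.2,-0.178],[0.22,0.97,0.2,-0.178],[0.22,0.97,0.2,-0.178],[0.22,0.97,0.2,-0.178],[0.22,0.97,0.2,-0.178],[0.22,0.97,0.2,-0.178]]'
python3 - <<'E'
from h import *
rows([(.562,-.2625,.05,67.5),(.562,-.2625,-.027,67.5)])
c=vision.camera("side")
for l in("soap",):
  for d in vision.outline_of("side",l)[:1]:print(l,d["conf"],np.array(d["point"]).round(1),"exp",w2px(c,(.562,-.2625,.013)))
c=vision.camera("top")
for l in("soap","cork_bottle","jar_small","jar_large"):
  for d in vision.look_for("top",l)[:1]:print(l,d["conf"],px2w(c,d["point"],{"soap":.02,"cork_bottle":.1,"jar_small":.109,"jar_large":.134}[l]))
E
```

```text
time: 21.7
position: [0.5568, -0.2407, 0.1189]
tool_rot: [0.829, 0.559, -0.001, -0.002]
ft_force: [0.5, -0.3, 0.2]
grip_width: 0.0699
grip_force: 0.0
t 21.7 p [ 0.5568 -0.2407  0.1189] yaw 67.99 tilt 0.27 F [ 0.5 -0.3  0.2] w 0.0699 gf 0.0
[-0.0611,0.0442,0.2294,0.0014] n=1.7
[-0.0614,0.0454,0.4860,0.0014] n=3.5
soap 0.69 [233.6 394.8] exp (np.float64(231.42740068274597), np.float64(396.3791428907323))
soap 0.47 [ 0.57500135 -0.24793513  0.02      ]
cork_bottle 0.86 [ 0.60990446 -0.04678767  0.1       ]
jar_small 0.61 [ 0.5279104  -0.04708579  0.109     ]
```

```bash
python3 -m handwheel '[[-0.061,0.045,0.1,0],[-0.061,0.045,0.2,0],[-0.061,0.045,0.3,0],[-0.061,0.045,0.38,0],[-0.061,0.045,0.43,0],[-0.061,0.045,0.455,0],[-0.061,0.045,0.455,0],[-0.061,0.045,0.455,0]]'
python3 - <<'E'
from h import *
rows([(.562,-.2625,-.027,67.5)])
E
```

```text
time: 22.72
position: [0.5642, -0.2641, -0.0149]
tool_rot: [0.829, 0.56, 0.0, 0.0]
ft_force: [0.7, 0.5, -0.8]
grip_width: 0.0694
grip_force: 0.0
t 22.72 p [ 0.5642 -0.2641 -0.0149] yaw 68.08 tilt 0.04 F [ 0.7  0.5 -0.8] w 0.0694 gf 0.0
[0.0021,-0.0087,0.0404,0.0016] n=0.3
```

```bash
python3 -m handwheel '[[0.002,-0.008,0.02,0],[0.002,-0.008,0.037,0],[0.002,-0.008,0.037,0],[0.002,-0.008,0.037,0]]'
python3 -m handwheel '[[0,0,0,0],[0,0,0,0],[0,0,0,0],[0,0,0,0],[0,0,0,0],[0,0,0,0],[0,0,0,0],[0,0,0,0]]' 0 30
python3 -c "
from h import *
rows([])"
```

```text
time: 23.05
position: [0.5618, -0.2624, -0.0262]
tool_rot: [0.829, 0.56, 0.0, 0.0]
ft_force: [-0.4, 0.2, -0.6]
grip_width: 0.0698
grip_force: 0.0
time: 23.72
position: [0.5617, -0.2624, -0.0264]
tool_rot: [0.829, 0.56, -0.0, -0.0]
ft_force: [-1.3, 0.4, -0.1]
grip_width: 0.0378
grip_force: 30.0
t 23.72 p [ 0.5617 -0.2624 -0.0264] yaw 68.08 tilt 0.01 F [-1.3  0.4 -0.1] w 0.0378 gf 30.0
```

```bash
python3 -m handwheel '[[0,0,-0.05,0],[0,0,-0.15,0],[0,0,-0.28,0],[0,0,-0.42,0],[0,0,-0.56,0],[0,0,-0.63,0],[0,0,-0.63,0],[0,0,-0.63,0]]'
python3 - <<'E'
from h import *
rows([(.55,0.02,.163,68),(.55,.1,.163,4),(.6136,.1887,.163,4)])
c=vision.camera("top");f=cv2.cvtColor(c["frame"],cv2.COLOR_RGB2HSV)
u=np.array([np.cos(np.radians(4)),np.sin(np.radians(4)),0]);v=np.array([-u[1],u[0],0]);m=np.array([.6136,.1887,.05])
g=lambda p:f[tuple(np.round(w2px(c,p)).astype(int))]
for n,d,rg in(("x",u,range(-60,58,3)),("y",v,range(-54,55,3))):
  print(n,[(k,int(g(m+d*k/1000)[1]),int(g(m+d*k/1000)[2])) for k in rg])
E
```

```text
time: 24.38
position: [0.5623, -0.2628, 0.164]
tool_rot: [0.829, 0.56, 0.001, 0.002]
ft_force: [0.1, 0.1, -0.5]
grip_width: 0.0383
grip_force: 30.0
t 24.38 p [ 0.5623 -0.2628  0.164 ] yaw 68.08 tilt 0.19 F [ 0.1  0.1 -0.5] w 0.0383 gf 30.0
[0.8592,-0.3900,0.0015,0.0002] n=6.8
[1.1066,-0.4896,0.0010,0.1780] n=8.7
[1.4600,-0.4032,0.0010,0.1780] n=10.9
x [(-60, 11, 134), (-57, 25, 123), (-54, 56, 105), (-51, 99, 95), (-48, 114, 150), (-45, 114, 157), (-42, 114, 130), (-39, 111, 87), (-36, 109, 91), (-33, 115, 102), (-30, 109, 112), (-27, 112, 118), (-24, 112, 118), (-21, 111, 117), (-18, 111, 119), (-15, 112, 118), (-12, 110, 118), (-9, 112, 118), (-6, 110, 118), (-3, 115, 118), (0, 113, 120), (3, 112, 118), (6, 114, 119), (9, 114, 119), (12, 112, 121), (15, 114, 119), (18, 116, 119), (21, 112, 118), (24, 112, 121), (27, 111, 119), (30, 111, 108), (33, 111, 94), (36, 114, 87), (39, 108, 87), (42, 123, 112), (45, 140, 120), (48, 137, 117), (51, 120, 102), (54, 113, 97), (57, 114, 98)]
y [(-54, 10, 180), (-51, 7, 180), (-48, 9, 179), (-45, 12, 171), (-42, 24, 141), (-39, 110, 111), (-36, 113, 170), (-33, 113, 183), (-30, 115, 122), (-27, 114, 121), (-24, 111, 122), (-21, 115, 120), (-18, 114, 114), (-15, 113, 113), (-12, 114, 114), (-9, 115, 120), (-6, 113, 120), (-3, 111, 120), (0, 113, 120), (3, 111, 117), (6, 114, 107), (9, 112, 96), (12, 110, 90), (15, 116, 88), (18, 109, 91), (21, 106, 94), (24, 113, 86), (27, 113, 77), (30, 110, 72), (33, 110, 72), (36, 109, 115), (39, 59, 146), (42, 19, 191), (45, 10, 210), (48, 8, 212), (51, 10, 212), (54, 7, 211)]
```

```bash
python3 -m handwheel '[[0.86,-0.39,0,0],[0.86,-0.39,0,0],[0.86,-0.39,0,0],[0.86,-0.39,0,0],[0.86,-0.39,0,0],[0.86,-0.39,0,0],[0.86,-0.39,0,0],[0.86,-0.39,0,0.05],[0.86,-0.39,0,0.1],[0.86,-0.39,0,0.15],[0.86,-0.39,0,0.178],[0.86,-0.39,0,0.178],[0.86,-0.39,0,0.178],[0.86,-0.39,0,0.178],[0.86,-0.39,0,0.178],[0.86,-0.39,0,0.178],[0.86,-0.39,0,0.178],[0.86,-0.39,0,0.178]]'
python3 - <<'E'
from h import *
rows([(.6136,.1887,.14,4),(.6136,.1887,.036,4)])
E
```

```text
time: 25.93
position: [0.5479, 0.0208, 0.1605]
tool_rot: [0.999, 0.036, -0.002, -0.0]
ft_force: [-0.2, -0.8, -1.6]
grip_width: 0.038
grip_force: 30.0
t 25.93 p [0.5479 0.0208 0.1605] yaw 4.17 tilt 0.27 F [-0.2 -0.8 -1.6] w 0.038 gf 30.0
[0.2593,-0.5422,0.0677,0.0005] n=4.4
[0.2609,-0.5418,0.4143,0.0005] n=5.3
```

```bash
python3 -m handwheel '[[0.05,-0.12,0.03,0],[0.1,-0.24,0.05,0],[0.16,-0.36,0.06,0],[0.2,-0.46,0.07,0],[0.26,-0.54,0.07,0],[0.26,-0.54,0.07,0],[0.26,-0.54,0.07,0],[0.26,-0.54,0.07,0],[0.26,-0.54,0.07,0],[0.26,-0.54,0.07,0]]'
python3 - <<'E'
from h import *
rows([(.6136,.1887,.038,4)])
E
```

```text
time: 26.77
position: [0.6154, 0.1863, 0.1413]
tool_rot: [0.999, 0.034, -0.001, 0.0]
ft_force: [-0.1, 0.9, -0.5]
grip_width: 0.0379
grip_force: 30.0
t 26.77 p [0.6154 0.1863 0.1413] yaw 3.95 tilt 0.07 F [-0.1  0.9 -0.5] w 0.0379 gf 30.0
[-0.0049,-0.0085,0.3444,-0.0002] n=2.5
```

```bash
python3 -m handwheel '[[-0.005,-0.007,0.08,0],[-0.005,-0.007,0.16,0],[-0.005,-0.007,0.24,0],[-0.005,-0.007,0.3,0],[-0.005,-0.007,0.33,0],[-0.005,-0.007,0.342,0],[-0.005,-0.007,0.342,0],[-0.005,-0.007,0.342,0],[-0.005,-0.007,0.342,0],[-0.005,-0.007,0.342,0]]'
python3 - <<'E'
from h import *
rows([(.6136,.1887,.038,4)])
c=vision.camera("top")
for l in("soap","lid_lip","knife","cork_bottle","jar_small","jar_large"):
  for d in vision.outline_of("top",l)[:1]:
    rc=np.argwhere(d["mask"]);z={"soap":.085,"cork_bottle":.1,"jar_small":.109,"jar_large":.134}.get(l,.02)
    print(l,round(d["conf"],2),rc.min(0),rc.max(0),px2w(c,rc.mean(0),z).round(4))
E
```

```text
time: 27.6
position: [0.6155, 0.1898, 0.0404]
tool_rot: [0.999, 0.035, 0.001, -0.0]
ft_force: [0.7, 0.1, -1.1]
grip_width: 0.0378
grip_force: 30.0
t 27.6 p [0.6155 0.1898 0.0404] yaw 4.0 tilt 0.16 F [ 0.7  0.1 -1.1] w 0.0378 gf 30.0
[-0.0065,0.0031,0.0079,0.0000] n=0.1
lid_lip 0.69 [127 229] [152 238] [0.7177 0.1759 0.02  ]
cork_bottle 0.82 [182 276] [204 297] [0.5799 0.0426 0.1   ]
jar_small 0.63 [199 312] [236 344] [ 0.5255 -0.0495  0.109 ]
jar_large 0.87 [243 307] [283 343] [ 0.4281 -0.0399  0.134 ]
```

```bash
python3 -m handwheel '[[-0.004,0,0.004,0],[-0.004,0,0.004,0],[-0.004,0,0.004,0],[-0.004,0,0.004,0],[-0.004,0,0.004,0],[-0.004,0,0.004,0],[-0.004,0,0.004,0]]'
python3 - <<'E'
from h import *
rows([(.6136,.1887,.038,4)])
c=vision.camera("side");o=np.array(robot.get_obs()["position"])
print("exp soap bottom/top",w2px(c,o+[0,0,.0264]),w2px(c,o+[0,0,.0484]),"rim front",w2px(c,(.566,.185,.05)))
for l in("soap","soap_box","lid_lip"):
  for d in vision.outline_of("side",l)[:2]:
    rc=np.argwhere(d["mask"]);print(l,round(d["conf"],2),rc.min(0),rc.max(0),len(rc))
E
```

```text
time: 28.53
position: [0.6132, 0.1895, 0.0377]
tool_rot: [0.999, 0.035, 0.0, -0.0]
ft_force: [0.6, -0.1, -0.4]
grip_width: 0.0377
grip_force: 30.0
t 28.53 p [0.6132 0.1895 0.0377] yaw 4.0 tilt 0.0 F [ 0.6 -0.1 -0.4] w 0.0377 gf 30.0
[0.0011,0.0029,-0.0009,-0.0000] n=0.0
exp soap bottom/top (np.float64(188.04896992974977), np.float64(232.59094749849046)) (np.float64(180.6133115894845), np.float64(232.2328974082246)) rim front (np.float64(199.37320388233323), np.float64(228.21366993297693))
soap_box 0.64 [157 227] [182 251] 200
```

```bash
python3 -c "
from rig import job
print(job.hand_in())"
```

```text
the job is handed in; nothing more can be done
None
```

I handed the job in at about 28.5 s: the lid is fully open, the knife lies on the worktop clear of the box, and the soap is held level, centred and lengthwise about 14 mm above the rim; that height rests on a roughly 39 mm correction to the reported TCP height, calibrated by touching the worktop at the knife, since no camera could see the soap at the box.

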